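# Find the hidden till release and press it

### The job

The teak till's drawer is shut by a concealed catch. With the fingers closed, put the fingertips lightly on the strip along the till's top, at the end beside the toggle switch, and feel your way along it until you come to the sunken release button; press that fully in so that the drawer springs open by itself. Then let the button come back up and leave the drawer open, without touching the drawer, flicking the switch, picking anything up or shifting the other things on the counter.

Things in the scene. Friction and masses are not known exactly. Their poses are not given: they have to be found in the camera images.
- till: low teak cash till fixed to the counter, 240 deep (its x) x 430 wide (its y) mm; origin at the centre of its underside, x towards its back, y towards the toggle-switch end, z up; its flat top lies 85 mm above the counter. At each end of the top a 75 mm wide darker block stands 8 mm higher, leaving 280 mm of flat top between them (y -140 to +140 mm). The back 90 mm of the top carries bangles.
- strip: the flat rigid teak strip that runs along the till's top between the two blocks, flush with the boards before and behind it, 90 mm wide (till x -60 to +30 mm); it does not give or move. It holds the release button, whose place along the strip differs from run to run. Origin on the strip's top surface, on its centre line; not at the button
- strip_start (a point): point on the strip's top surface and centre line at the toggle-switch end, 35 mm from the block that carries the switch: where the feeling begins. Same axes as the till; the strip runs from here in the till's -y direction to the button
- button_top (a point): centre of the upper face of the release button, a plain teak plate 48 (across the strip, till x) x 64 (along it, till y) mm in an opening of 54 x 70 mm, its upper face 2 mm below the strip's surface; same axes as the till; it moves down with the button. It lies on the strip's centre line, 120 to 190 mm from strip_start in the till's -y direction
- button (a joint): how far the release button is pressed in, m: 0 at rest, 0.006 fully in (its stop). Sprung: about 1.6 N to start, 4 N fully in; it comes back up when let go. The catch lets go at about 0.004
- drawer: drawer in the till's front (-x) face, plain teak front 366 x 46 mm without a handle; origin at the lower middle of its front board, 120 mm before the till's origin when shut. Sprung: once the catch is let go it slides out 60 mm towards the till's -x within about a second and stays out. It cannot be pulled open while caught
- toggle_tip (a point): ball end of the brass toggle switch's lever on the +y end block, standing about 39 mm above the strip's surface, 72 mm from strip_start; a lamp switch to be left as it is
- coil_bangle: coiled gold-toned bangle, two stacked turns of 6 mm wire, 68 mm across, 12 to 18 mm high, lying flat on the till's top behind the strip; origin at the centre of its underside; to be left alone
- bone_bangle: carved bone bangle, 72 mm across, 20 mm high, lying flat on the till's top behind the strip; origin at the centre of its underside; to be left alone
- amber_bangle_a: one of a pair of amber glass bangles, 68 mm across, 8 mm high, flat on the counter right of the till; origin at the centre of its underside; to be left alone
- amber_bangle_b: the other amber glass bangle, same size; to be left alone
- cash_tin: closed steel cash tin, 156 x 206 mm, 82 mm high with a wire handle up to 101 mm, on the counter left of the till; origin at the centre of its underside; to be left alone
- mandrel: upright aluminium bangle-sizing cone, 72 mm across the foot, 155 mm high, on the counter left of the till; origin at the centre of its underside; to be left alone
- calculator: flat desk calculator 130 x 85 x 18 mm on the counter right of the till; origin at the centre of its underside; to be left alone

How it is judged:
On the way, in this order (a step that is already met when the one before it is completed fails the run):
1. the fingertips touch the strip at the toggle-switch end (within 30 mm of strip_start) (contact force between the fingers and strip above 0.3 N and horizontal distance between the grasp point and strip_start below 0.03 m), for 0.1 s.
2. the fingertips touch the strip on the way, shortly before the button (35 to 75 mm from its centre, on the switch side) (contact force between the fingers and strip above 0.3 N and y of the grasp point in the frame of button_top between 0.035 and 0.075 m and value of joint button below 0.002 m), for 0.05 s.
3. the fingers press the button in, at least 4.5 of its 6 mm (value of joint button above 0.0045 m and contact force between the fingers and strip above 1 N), for 0.1 s.
At the end, for the whole second after the job is handed in: The drawer stands open by at least 45 mm and is at rest, and the button is back up (less than 1.5 mm in) (x of drawer in the frame of till below -0.165 m and linear speed of drawer below 0.02 m/s and value of joint button below 0.0015 m); the robot touches nothing.
It fails at once if the strip or button is jabbed with more than 35 N (contact force between the fingers and strip above 35 N).
It fails at once if the drawer is touched by the robot (more than 2 N) (contact force between any of the fingers, the arm and drawer above 2 N).
It fails at once if the toggle switch is flicked (its tip moved 6 mm) (distance of toggle_tip from where it was at the start of the episode above 0.006 m).
It fails at once if a bystander is lifted or shifted by more than 20 mm (distance of any of coil_bangle, bone_bangle, amber_bangle_a, amber_bangle_b, cash_tin, mandrel, calculator from where it was at the start of the episode above 0.02 m).
It also fails if it takes over 46 s, if anything falls off the work surface, if the arm or the gripper's body presses on something with over 40 N, if the wrist force passes 120 N, or if a joint passes its speed limit or range.

### The arm

A 6-joint arm with a two-finger parallel gripper is mounted at the origin on the work surface. World frame = base frame: x ahead of the robot, y to its left, z up, the work surface at z = 0. Lengths are in m, angles in rad, forces in N, time in s.
With the tool pointing down it reaches from about 0.375 to 0.9 m from the base axis. Payload 3.1 kg.
Tool frame: the origin (TCP) lies at the very end of the fingers, on their centre line; the grasp point (between the pads) lies 19 mm behind it; z points along the fingers, y is the direction in which the jaws open and shut (so a half turn about z gives the same grasp; the last joint's range is limited). The gripper opens to 87 mm and grips with 3 to 60 N. Pads are 19 mm wide; open, the fingers measure 117 mm over their backs; the gripper's body (75 mm by 190 mm) begins 51 mm behind the grasp point.
Start: joints at [1.048, 0.527, 1.433, -0, 1.181, -0.178], TCP at [0.211, 0.588, 0.223] pointing down, gripper open.
Joint ranges: [-3.08, 3.08], [-0.75, 2.2], [0.22, 2.44], [-1.43, 4.57], [0, 2.65], [-2.85, 2.85]. Speed limits (rad/s): [2.79, 2.79, 3.14, 3.14, 3.14, 3.14].

### API

Orientations are given as a unit quaternion [x, y, z, w].
In Python, from rig import robot gives the robot as it stands. The module is installed in compiled form; this text tells all that it offers.
- The arm moves only by the tool send_rows, never from a script. Its argument "deltas" is a list of rows, each an object of numbers: "tx", "ty", "tz": the shift along the tool's x, y, z in cm; "rx", "ry", "rz": the turn, a rotation vector about the tool's x, y, z in rad. A call has 1 to 5 rows; each row is the pose to reach, as a shift and turn from the pose commanded when the call began, along the tool's axes at that moment; what a row does not reach only later rows make up. A row lasts 1/12 s, in which the tool goes at most 41.7 mm and 7.16 degrees, less where a joint would pass 70% of its speed; a pose out of reach is approached as far as the arm can. A call with a gripper value outside its range is refused whole. "claw" is the finger opening in cm, from 0 to 8.7, set as the call begins (left out, the last holds). The fingers move at their own pace and stop on an object; "squeeze" is the grip in N (left out, the last holds). Time passes only in rows, so rows that repeat a pose let the fingers close. It gives the time, the measured TCP pose, the force and the opening at its end, in the units of the state.
- robot.get_obs(): the state, without advancing time (a new reading comes with each control period).
- robot.camera(name): name is "side" or "top" or "wrist"; returns a dict with "color" (420x560x3 uint8, red, green, blue), "z_map" (420x560 float32, m along the optical axis (not along the pixel's ray), 0 where there is no reading), "intrinsics" (3x3 intrinsics, pixels), "R" (3x3) and "t" (3): a world point X has camera coordinates R X + t; the wrist camera has in their place "tool_from_camera" (4x4, takes a point from camera to tool coordinates, whose origin is the TCP and whose axes are the flange's). Camera axes: x right, y down, z forward; pixel columns grow to the right and rows downward; lengths in m; the calibration is good to about 2 mm. A picture is of the moment at which its call begins: read the wrist's pose just before it.
- robot.hand_in(): hands the job in, once; it reports no verdict.
Trained networks look in the newest picture that a camera, given by its name, has taken for a name from the list of things; names that differ only in an ending like _2 or _b are one class to them, and where a whole thing is asked for, a point or a joint stands for the part that bears it (a point fixed in the world has none). Each returns a list of dicts, best first, with "p" (0 to 1); they miss things now and then, are a little off and sometimes report something else, mostly with a low value. They report only what shows in the picture. A call takes as long as a camera call.
- robot.outline_of(label, camera): "pixels" (420x560 bool, what is visible of it) and "xy" ([column, row] in pixels, amid what is visible of it).
- robot.tip_of(label, camera): "xy" ([column, row] in pixels: a listed point, or the origin of a listed thing).
The state is a dict: "time": time; "q": joint angles; "joint_velocities": joint speeds; "joint_torque": joint torques, N m; "position": TCP position; "tool_rot": TCP orientation; "ft_force": force on the tool from outside, world axes, zero at the start; "moment": the same for the moment, N m; "grip_width": finger opening in m.
Only numpy, scipy, OpenCV 4.12 (cv2) and the standard library are available. Lean on these libraries where they do the work, as an engineer would, in place of code of your own. Each camera call takes 0.05 s, during which the arm holds its last target.

## Working session

There is one attempt and no reset: what is moved stays moved. The work goes in short steps, Python scripts to look and compute and a tool call to move; the robot and the scene stay as the last step left them, time stands still between calls to the robot, and variables do not carry over. Pictures are saved under pics/ and viewed, and the job is handed in when it is done.

Besides the shell and the picture viewer there is one more tool, called after "Call:" in YAML: its name, and indented under it one key for each argument. send_rows: Moves the arm, as the interface text tells. Its arguments: {"type":"object","properties":{"deltas":{"type":"array","items":{"type":"object","properties":{"tx":{"type":"number"},"ty":{"type":"number"},"tz":{"type":"number"},"rx":{"type":"number"},"ry":{"type":"number"},"rz":{"type":"number"}}}},"claw":{"type":"number"},"squeeze":{"type":"number"}},"required":["deltas"]}

```bash
mkdir -p pics; cat > h.py <<'E'
import numpy as np, cv2
from rig import robot
def px2w(c,u,v,z=None,plane=None):
    K=np.array(c["intrinsics"]);R=np.array(c["R"]);t=np.array(c["t"])
    d=np.linalg.inv(K)@[u,v,1.]
    if plane is None: return R.T@(d*z-t)
    o=-R.T@t; w=R.T@d
    return o+w*(plane-o[2])/w[2]
def w2px(c,X):
    p=np.array(c["intrinsics"])@(np.array(c["R"])@X+np.array(c["t"])); return p[:2]/p[2]
E
python3 - <<'E'
from h import *
o=robot.get_obs();print(o)
for n in ["top","side"]:
    c=robot.camera(n); cv2.imwrite(f"pics/{n}0.png",c["color"][:,:,::-1])
    np.savez(f"{n}0.npz",**c)
    for l in ["till","strip","strip_start","button_top","toggle_tip","drawer","coil_bangle","bone_bangle"]:
        for r in robot.tip_of(l,n)[:2]:
            u,v=r["xy"]; z=c["z_map"][int(round(v)),int(round(u))]
            print(n,l,round(r["p"],2),np.round([u,v],1),np.round(px2w(c,u,v,z),4))
E
```

```text
{'time': 0.0, 'q': array([ 1.04851160e+00,  5.28475751e-01,  1.43390584e+00, -2.27848152e-05,
        1.18138047e+00, -1.78520957e-01]), 'joint_velocities': array([ 1.31029466e-03,  1.60109106e-05,  7.25305227e-04, -1.80598967e-03,
        1.43787047e-03, -1.25310040e-03]), 'joint_torque': array([-1.41882123e-03, -4.40051830e+01, -1.76586503e+01,  6.31136843e-02,
        5.82150940e-02, -1.58931866e-04]), 'position': array([0.210265  , 0.58779109, 0.22156462]), 'tool_rot': array([ 1.71032433e-01,  9.85264802e-01, -1.02240581e-03, -3.62457731e-04]), 'ft_force': array([ 1.15195929, -0.50555961,  0.84976579]), 'moment': array([-0.01769125, -0.01052973, -0.00152218]), 'grip_width': 0.08739568091046733}
top till 0.94 [265.7 194.7] [0.591  0.0435 0.0838]
top strip 0.65 [265.3 190.2] [0.6048 0.0455 0.0819]
top strip 0.27 [123.5 187.5] [0.5936 0.4548 0.078 ]
top strip_start 0.94 [231. 187.] [0.6094 0.1446 0.0817]
top button_top 0.73 [283.5 191.5] [ 0.6039 -0.0068  0.0803]
top drawer 0.86 [260.7 233.2] [0.4931 0.0556 0.0006]
top coil_bangle 0.48 [243.7 159.9] [0.6917 0.1133 0.0854]
top coil_bangle 0.2 [230.  187.8] [0.6054 0.1466 0.0871]
top bone_bangle 0.64 [299.1 163.7] [ 0.6887 -0.0481  0.0836]
side till 0.93 [285.2 225. ] [ 0.5349 -0.0512  0.0813]
side strip 0.7 [281.2 207.5] [0.5959 0.0263 0.0837]
side strip 0.16 [443.4 314.5] [ 0.5958 -0.5414  0.0127]
side strip_start 0.92 [256.3 192.5] [0.6091 0.1624 0.0814]
side button_top 0.47 [288.3 211.7] [ 0.597  -0.0048  0.0805]
side drawer 0.64 [258.5 237.9] [0.4933 0.029  0.0136]
side coil_bangle 0.7 [287.5 185.7] [0.7149 0.1122 0.0853]
side bone_bangle 0.51 [317.8 202.9] [ 0.7008 -0.0416  0.0834]
```

```bash
python3 - <<'E'
import cv2
a=cv2.imread("pics/top0.png");cv2.imwrite("pics/top0c.png",cv2.resize(a[110:270,150:390],None,fx=3.3,fy=3.3,interpolation=cv2.INTER_CUBIC))
E
```

```text
(no output)
```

View pics/top0.png

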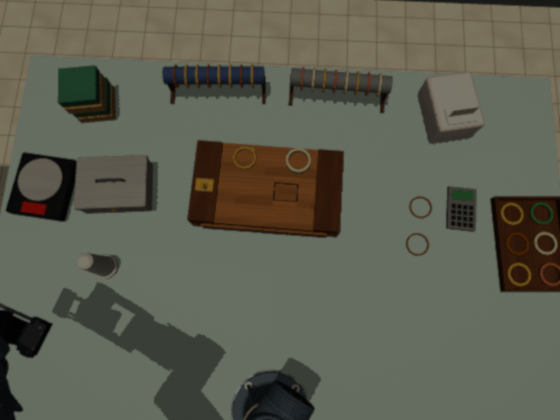

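View pics/side0.png

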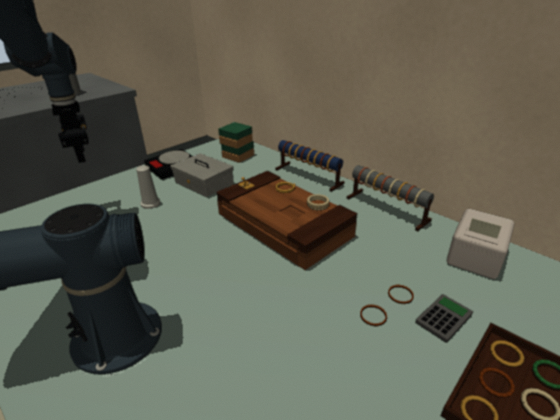

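```bash
sleep 1
```

```text
(no output)
```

View pics/top0c.png

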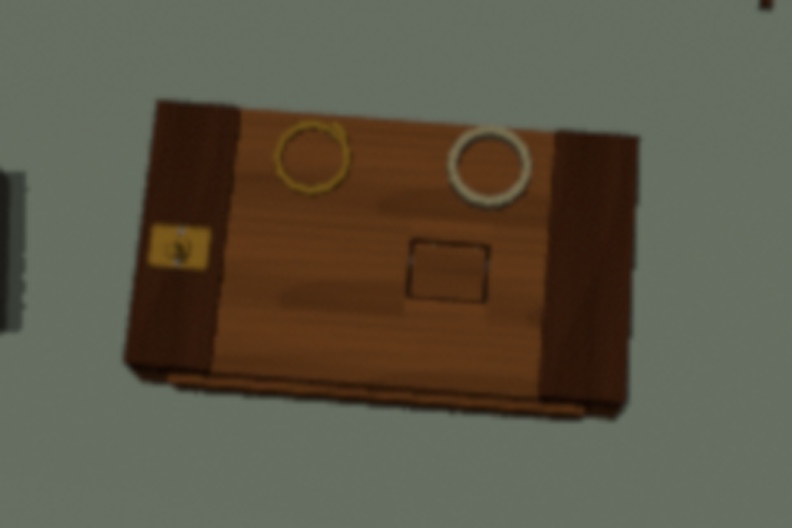

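The top view shows the till with its switch at the upper left (px 204,185). The button opening is at about (286,192), the coil bangle at (244,157) and the bone bangle at (298,160). I'll fit the till pose from the corners.

```bash
python3 - <<'E'
from h import *
from scipy.optimize import least_squares
c=dict(np.load("top0.npz"))
P=lambda x,y:(np.array([x,y])+.5)/3.3-.5+[150,110]
obs=[(P(158,100),(120,215,93)),(P(638,135),(120,-215,93)),(P(125,362),(-120,215,93)),(P(626,403),(-120,-215,93)),
(P(240,108),(120,140,85)),(P(555,131),(120,-140,85)),(P(212,374),(-120,140,85)),(P(540,401),(-120,-140,85))]
but=[(P(411,239),(12,35)),(P(490,244),(12,-35)),(P(487,302),(-42,-35)),(P(406,297),(-42,35))]
def world(p,X):
    s,co=np.sin(p[2]),np.cos(p[2]); X=np.array(X)/1000
    return np.array([p[0]+co*X[0]-s*X[1],p[1]+s*X[0]+co*X[1],X[2]])
def f(p):
    r=[w2px(c,world(p,X))-u for u,X in obs]
    r+=[w2px(c,world(p,(X[0],X[1]+p[3]*1000,85)))-u for u,X in but]
    return np.ravel(r)
s=least_squares(f,[.6,.05,0.1,0.],x_scale=[.1,.1,.1,.1])
p=s.x;print(p,np.round(s.fun.reshape(-1,2),1))
q=p.copy()
print("start",world(p,(-15,105,85)),"button",world(p,(-15,p[3]*1000,83)),"dist",.105-p[3],"toggle",world(p,(-15,177,124)))
for n in ["coil_bangle","bone_bangle"]:
  for k in ["top","side"]: pass
print(np.linalg.norm(p[:2]))
E
```

```text
[ 0.6185335   0.04189408 -0.02766578 -0.05507141] [[-0.7 -0.3]
 [ 1.  -0.2]
 [-0.9  0.6]
 [ 0.7 -0.1]
 [ 0.3  0.1]
 [ 0.2  0.1]
 [-0.2 -0.4]
 [-0.4 -1. ]
 [-0.1 -0.2]
 [ 0.3  0.1]
 [-0.1  0.7]
 [-0.1  0.4]]
start [0.60644378 0.14726884 0.085     ] button [ 0.60201584 -0.01274132  0.083     ] dist 0.16007141117622475 toggle [0.60843546 0.21924128 0.124     ]
0.6199506482480277
```

The till fit is good: residuals are at most 1 px and the button lies 160 mm from the start point. I'll close the claw and travel at height.

Call:
send_rows:
  deltas:
    - {"tx": -3.4,"ty": -1.9}
    - {"tx": -6.9,"ty": -3.75}
    - {"tx": -10.4,"ty": -5.6}
    - {"tx": -13.9,"ty": -7.5}
    - {"tx": -17.4,"ty": -9.4}
  claw: 0
  squeeze: 10

```text
schema error: expected keys tx, ty, tz, rx, ry, rz
```

Call:
send_rows:
  deltas:
    - {"tx": -3.4,"ty": -1.9}
    - {"tx": -6.9,"ty": -3.75}
    - {"tx": -10.4,"ty": -5.6}
    - {"tx": -13.9,"ty": -7.5}
    - {"tx": -17.4,"ty": -9.4}

```text
schema error: expected keys tx, ty, tz, rx, ry, rz
```

Call:
send_rows:
  deltas:
    - {"tx": -3.4,"ty": -1.9,"rz": -0.06}
    - {"tx": -6.9,"ty": -3.75,"rz": -0.12}
    - {"tx": -10.4,"ty": -5.6,"rz": -0.18}
    - {"tx": -13.9,"ty": -7.5,"rz": -0.24}
    - {"tx": -17.4,"ty": -9.4,"rz": -0.3}

```text
schema error: expected keys tx, ty, tz, rx, ry, rz
```

Call:
send_rows:
  deltas:
    - {"tx": -3.4,"ty": -1.9,"tz": 0,"rx": 0,"ry": 0,"rz": 0}
    - {"tx": -6.9,"ty": -3.75,"tz": 0,"rx": 0,"ry": 0,"rz": 0}
    - {"tx": -10.4,"ty": -5.6,"tz": 0,"rx": 0,"ry": 0,"rz": 0}
    - {"tx": -13.9,"ty": -7.5,"tz": 0,"rx": 0,"ry": 0,"rz": 0}
    - {"tx": -17.4,"ty": -9.4,"tz": 0,"rx": 0,"ry": 0,"rz": 0}
  claw: 0
  squeeze: 10

```text
time: 1.32
position: [0.3436, 0.44, 0.2227]
tool_rot: [0.171, 0.985, 0.0, 0.0]
ft_force: [0.7, 0.2, -0.4]
grip_width: 0.0615
```

Call:
send_rows:
  deltas:
    - {"tx": -3.4,"ty": -1.9,"tz": 0,"rx": 0,"ry": 0,"rz": 0}
    - {"tx": -6.9,"ty": -3.75,"tz": 0,"rx": 0,"ry": 0,"rz": 0}
    - {"tx": -10.4,"ty": -5.6,"tz": 0,"rx": 0,"ry": 0,"rz": 0}
    - {"tx": -13.9,"ty": -7.5,"tz": 0,"rx": 0,"ry": 0,"rz": 0}
    - {"tx": -17.4,"ty": -9.4,"tz": 0,"rx": 0,"ry": 0,"rz": 0}

```text
time: 1.73
position: [0.476, 0.2925, 0.2228]
tool_rot: [0.171, 0.985, 0.0, 0.0]
ft_force: [-0.1, 0.4, 0.1]
grip_width: 0.0283
```

Call:
send_rows:
  deltas:
    - {"tx": -3.4,"ty": -1.9,"tz": 0,"rx": 0,"ry": 0,"rz": -0.06}
    - {"tx": -6.9,"ty": -3.75,"tz": 0,"rx": 0,"ry": 0,"rz": -0.12}
    - {"tx": -10.4,"ty": -5.6,"tz": 0,"rx": 0,"ry": 0,"rz": -0.18}
    - {"tx": -13.9,"ty": -7.5,"tz": 0,"rx": 0,"ry": 0,"rz": -0.24}
    - {"tx": -17.4,"ty": -9.4,"tz": 0,"rx": 0,"ry": 0,"rz": -0.3}

```text
time: 2.15
position: [0.6082, 0.1452, 0.2227]
tool_rot: [0.021, 1.0, 0.0, 0.0]
ft_force: [0.8, 0.3, 0.4]
grip_width: 0.0019
```

```bash
python3 - <<'E'
from h import *
from scipy.spatial.transform import Rotation as Ro
o=robot.get_obs(); c=robot.camera("wrist"); cv2.imwrite("pics/w1.png",c["color"][:,:,::-1])
T=np.eye(4);T[:3,:3]=Ro.from_quat(o["tool_rot"]).as_matrix();T[:3,3]=o["position"]
W=T@np.array(c["tool_from_camera"]); Wi=np.linalg.inv(W)
cc=dict(intrinsics=c["intrinsics"],R=Wi[:3,:3],t=Wi[:3,3])
for l in ["strip_start","button_top","toggle_tip"]:
    for r in robot.tip_of(l,"wrist")[:2]:
        u,v=r["xy"]; print(l,r["p"],u,v,px2w(cc,u,v,plane=.124 if l[0]=='t' else .084), c["z_map"][int(v),int(u)],px2w(cc,u,v,c["z_map"][int(v),int(u)]))
for X in [(.6064,.1473,.085),(.602,-.0127,.083),(.6084,.2192,.124)]: print(w2px(cc,np.array(X)))
E
```

```text
strip_start 0.96 283.0 196.4 [0.60663387 0.14892828 0.084     ] 0.30650997 [0.60629248 0.14892672 0.08558575]
button_top 0.59 95.1 197.3 [ 0.6006139  -0.01251252  0.084     ] 0.30875683 [ 0.60071392 -0.01278632  0.08348789]
button_top 0.57 171.7 76.1 [0.50540032 0.06457421 0.084     ] 0.28299236 [0.50558904 0.06501064 0.08556492]
toggle_tip 0.79 381.0 190.1 [0.59631208 0.22176137 0.124     ] 0.25946376 [0.59494698 0.21993179 0.13053974]
toggle_tip 0.26 153.0 197.6 [0.59484914 0.0519718  0.124     ] 0.30743477 [0.60279818 0.03750257 0.08486979]
[281.10109343 196.45712361]
[ 95.7293761 198.6304349]
[377.1574547  206.04987384]
```

View pics/w1.png

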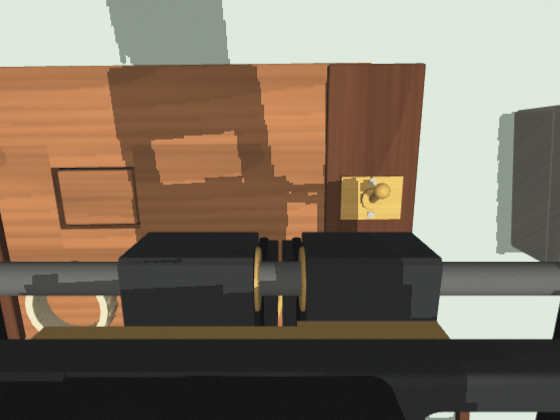

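The wrist view agrees with the top-camera fit to about 2 mm. The button is at px (96,198), the toggle at (381,190) and the strip start at (281,196). Now I'll descend to just above the strip.

Call:
send_rows:
  deltas:
    - {"tx": 0.1,"ty": -0.4,"tz": 3.5,"rx": 0,"ry": 0,"rz": 0}
    - {"tx": 0.2,"ty": -0.8,"tz": 7,"rx": 0,"ry": 0,"rz": 0}
    - {"tx": 0.2,"ty": -0.8,"tz": 10.5,"rx": 0,"ry": 0,"rz": 0}
    - {"tx": 0.2,"ty": -0.8,"tz": 12.5,"rx": 0,"ry": 0,"rz": 0}
    - {"tx": 0.2,"ty": -0.8,"tz": 13.0,"rx": 0,"ry": 0,"rz": 0}

```text
time: 2.77
position: [0.6002, 0.1403, 0.0886]
tool_rot: [0.021, 1.0, -0.0, -0.005]
ft_force: [0.0, 0.4, 0.2]
grip_width: 0.0004
```

Call:
send_rows:
  deltas:
    - {"tx": 0,"ty": 0,"tz": 0.1,"rx": 0,"ry": 0,"rz": 0}
    - {"tx": 0,"ty": 0,"tz": 0.2,"rx": 0,"ry": 0,"rz": 0}
    - {"tx": 0,"ty": 0,"tz": 0.3,"rx": 0,"ry": 0,"rz": 0}

```text
time: 3.02
position: [0.6059, 0.1398, 0.0915]
tool_rot: [0.021, 1.0, 0.0, 0.002]
ft_force: [1.2, 0.3, 0.1]
grip_width: 0.0005
```

Call:
send_rows:
  deltas:
    - {"tx": 0,"ty": 0,"tz": 0.1,"rx": 0,"ry": 0,"rz": 0}
    - {"tx": 0,"ty": 0,"tz": 0.2,"rx": 0,"ry": 0,"rz": 0}
    - {"tx": 0,"ty": 0,"tz": 0.2,"rx": 0,"ry": 0,"rz": 0}
    - {"tx": 0,"ty": 0,"tz": 0.2,"rx": 0,"ry": 0,"rz": 0}

```text
time: 3.35
position: [0.605, 0.139, 0.0882]
tool_rot: [0.022, 1.0, 0.0, 0.0]
ft_force: [0.6, 0.2, -0.6]
grip_width: 0.0001
```

Call:
send_rows:
  deltas:
    - {"tx": 0,"ty": 0,"tz": 0.05,"rx": 0,"ry": 0,"rz": 0}
    - {"tx": 0,"ty": 0,"tz": 0.1,"rx": 0,"ry": 0,"rz": 0}
    - {"tx": 0,"ty": 0,"tz": 0.1,"rx": 0,"ry": 0,"rz": 0}

```text
time: 3.6
position: [0.6046, 0.139, 0.0865]
tool_rot: [0.022, 1.0, 0.0, -0.0]
ft_force: [-0.6, 0.8, 0.4]
grip_width: 0.0004
```

Call:
send_rows:
  deltas:
    - {"tx": 0,"ty": 0,"tz": 0.05,"rx": 0,"ry": 0,"rz": 0}
    - {"tx": 0,"ty": 0,"tz": 0.1,"rx": 0,"ry": 0,"rz": 0}
    - {"tx": 0,"ty": 0,"tz": 0.1,"rx": 0,"ry": 0,"rz": 0}

```text
time: 3.85
position: [0.6047, 0.139, 0.0855]
tool_rot: [0.022, 1.0, -0.0, -0.0]
ft_force: [-0.6, 0.3, -0.2]
grip_width: 0.0008
```

Call:
send_rows:
  deltas:
    - {"tx": 0,"ty": 0,"tz": 0.05,"rx": 0,"ry": 0,"rz": 0}
    - {"tx": 0,"ty": 0,"tz": 0.05,"rx": 0,"ry": 0,"rz": 0}

```text
time: 4.02
position: [0.6047, 0.139, 0.0855]
tool_rot: [0.022, 1.0, -0.0, 0.0]
ft_force: [-0.2, -0.6, 3.0]
grip_width: 0.0002
```

Call:
send_rows:
  deltas:
    - {"tx": 0,"ty": 0,"tz": 0.03,"rx": 0,"ry": 0,"rz": 0}
    - {"tx": 0,"ty": 0,"tz": 0.03,"rx": 0,"ry": 0,"rz": 0}
    - {"tx": 0,"ty": 0,"tz": 0.03,"rx": 0,"ry": 0,"rz": 0}

```text
time: 4.27
position: [0.6047, 0.139, 0.0854]
tool_rot: [0.022, 1.0, -0.0, 0.0]
ft_force: [-1.0, -1.2, 5.5]
grip_width: 0.0007
```

Call:
send_rows:
  deltas:
    - {"tx": 0,"ty": -0.6,"tz": 0,"rx": 0,"ry": 0,"rz": 0}
    - {"tx": 0,"ty": -1.4,"tz": 0,"rx": 0,"ry": 0,"rz": 0}
    - {"tx": -0.1,"ty": -2.2,"tz": 0,"rx": 0,"ry": 0,"rz": 0}
    - {"tx": -0.1,"ty": -3.0,"tz": 0,"rx": 0,"ry": 0,"rz": 0}
    - {"tx": -0.1,"ty": -3.8,"tz": 0,"rx": 0,"ry": 0,"rz": 0}

```text
time: 4.68
position: [0.605, 0.1008, 0.0854]
tool_rot: [0.022, 1.0, 0.001, 0.001]
ft_force: [0.4, 2.8, 6.9]
grip_width: 0.0006
```

Call:
send_rows:
  deltas:
    - {"tx": 0,"ty": -0.8,"tz": 0,"rx": 0,"ry": 0,"rz": 0}
    - {"tx": 0,"ty": -1.6,"tz": 0,"rx": 0,"ry": 0,"rz": 0}
    - {"tx": -0.1,"ty": -2.4,"tz": 0,"rx": 0,"ry": 0,"rz": 0}
    - {"tx": -0.1,"ty": -3.2,"tz": 0,"rx": 0,"ry": 0,"rz": 0}
    - {"tx": -0.1,"ty": -4.0,"tz": 0,"rx": 0,"ry": 0,"rz": 0}

```text
time: 5.1
position: [0.6041, 0.0607, 0.0855]
tool_rot: [0.022, 1.0, 0.001, 0.001]
ft_force: [0.7, 3.4, 6.7]
grip_width: 0.0003
```

Call:
send_rows:
  deltas:
    - {"tx": 0,"ty": -0.4,"tz": 0,"rx": 0,"ry": 0,"rz": 0}
    - {"tx": 0,"ty": -0.8,"tz": 0,"rx": 0,"ry": 0,"rz": 0}
    - {"tx": 0,"ty": -1.2,"tz": 0,"rx": 0,"ry": 0,"rz": 0}
    - {"tx": 0,"ty": -1.6,"tz": 0,"rx": 0,"ry": 0,"rz": 0}
    - {"tx": 0,"ty": -2.0,"tz": 0,"rx": 0,"ry": 0,"rz": 0}

```text
time: 5.52
position: [0.6032, 0.0409, 0.0854]
tool_rot: [0.022, 1.0, 0.001, 0.001]
ft_force: [1.1, 3.6, 6.2]
grip_width: -0.0
```

Call:
send_rows:
  deltas:
    - {"tx": 0,"ty": -0.4,"tz": 0,"rx": 0,"ry": 0,"rz": 0}
    - {"tx": 0,"ty": -0.8,"tz": 0,"rx": 0,"ry": 0,"rz": 0}
    - {"tx": 0,"ty": -1.2,"tz": 0,"rx": 0,"ry": 0,"rz": 0}
    - {"tx": 0,"ty": -1.6,"tz": 0,"rx": 0,"ry": 0,"rz": 0}

```text
time: 5.85
position: [0.6024, 0.0249, 0.0854]
tool_rot: [0.022, 1.0, 0.001, 0.001]
ft_force: [0.3, 3.8, 4.8]
grip_width: 0.0005
```

Call:
send_rows:
  deltas:
    - {"tx": 0,"ty": -0.4,"tz": 0,"rx": 0,"ry": 0,"rz": 0}
    - {"tx": 0,"ty": -0.8,"tz": 0,"rx": 0,"ry": 0,"rz": 0}
    - {"tx": 0,"ty": -1.2,"tz": 0,"rx": 0,"ry": 0,"rz": 0}

```text
time: 6.1
position: [0.6011, 0.0122, 0.0847]
tool_rot: [0.022, 1.0, -0.0, 0.0]
ft_force: [0.1, 0.3, 0.4]
grip_width: 0.0005
```

At y ≈ 0.012 the force dropped to about zero and the fingers sank 0.7 mm, so this is the opening, where vision put it. I'll move to the button's centre.

Call:
send_rows:
  deltas:
    - {"tx": -0.1,"ty": -0.8,"tz": 0,"rx": 0,"ry": 0,"rz": 0}
    - {"tx": -0.1,"ty": -1.6,"tz": 0,"rx": 0,"ry": 0,"rz": 0}
    - {"tx": -0.2,"ty": -2.4,"tz": 0,"rx": 0,"ry": 0,"rz": 0}
    - {"tx": -0.2,"ty": -2.4,"tz": 0,"rx": 0,"ry": 0,"rz": 0}

```text
time: 6.43
position: [0.6022, -0.0133, 0.0844]
tool_rot: [0.023, 1.0, -0.0, -0.0]
ft_force: [-0.3, 0.2, 0.2]
grip_width: 0.0003
```

Call:
send_rows:
  deltas:
    - {"tx": 0,"ty": 0,"tz": 0.1,"rx": 0,"ry": 0,"rz": 0}
    - {"tx": 0,"ty": 0,"tz": 0.2,"rx": 0,"ry": 0,"rz": 0}
    - {"tx": 0,"ty": 0,"tz": 0.3,"rx": 0,"ry": 0,"rz": 0}
    - {"tx": 0,"ty": 0,"tz": 0.3,"rx": 0,"ry": 0,"rz": 0}

```text
time: 6.77
position: [0.6023, -0.0111, 0.082]
tool_rot: [0.022, 1.0, -0.0, 0.0]
ft_force: [-0.4, -2.0, 2.7]
grip_width: 0.0006
```

Call:
send_rows:
  deltas:
    - {"tx": 0,"ty": 0,"tz": 0.1,"rx": 0,"ry": 0,"rz": 0}
    - {"tx": 0,"ty": 0,"tz": 0.2,"rx": 0,"ry": 0,"rz": 0}
    - {"tx": 0,"ty": 0,"tz": 0.3,"rx": 0,"ry": 0,"rz": 0}
    - {"tx": 0,"ty": 0,"tz": 0.4,"rx": 0,"ry": 0,"rz": 0}
    - {"tx": 0,"ty": 0,"tz": 0.4,"rx": 0,"ry": 0,"rz": 0}

```text
time: 7.18
position: [0.6024, -0.0109, 0.0776]
tool_rot: [0.022, 1.0, -0.0, 0.0]
ft_force: [0.3, -1.7, 4.1]
grip_width: 0.0007
```

Call:
send_rows:
  deltas:
    - {"tx": 0,"ty": 0,"tz": 0.1,"rx": 0,"ry": 0,"rz": 0}
    - {"tx": 0,"ty": 0,"tz": 0.15,"rx": 0,"ry": 0,"rz": 0}
    - {"tx": 0,"ty": 0,"tz": 0.15,"rx": 0,"ry": 0,"rz": 0}
    - {"tx": 0,"ty": 0,"tz": 0.15,"rx": 0,"ry": 0,"rz": 0}

```text
time: 7.52
position: [0.6024, -0.0109, 0.0773]
tool_rot: [0.022, 1.0, -0.0, 0.0]
ft_force: [-1.5, -1.8, 9.1]
grip_width: 0.0005
```

The button is on its stop: position stopped changing and the force rose to 9 N. I'll hold briefly, then lift off.

Call:
send_rows:
  deltas:
    - {"tx": 0,"ty": 0,"tz": 0,"rx": 0,"ry": 0,"rz": 0}
    - {"tx": 0,"ty": 0,"tz": 0,"rx": 0,"ry": 0,"rz": 0}
    - {"tx": 0,"ty": 0,"tz": 0,"rx": 0,"ry": 0,"rz": 0}
    - {"tx": 0,"ty": 0,"tz": 0,"rx": 0,"ry": 0,"rz": 0}

```text
time: 7.85
position: [0.6024, -0.0109, 0.0773]
tool_rot: [0.022, 1.0, -0.0, 0.0]
ft_force: [-1.1, -1.0, 10.0]
grip_width: 0.0005
```

Call:
send_rows:
  deltas:
    - {"tx": 0,"ty": 0,"tz": -0.5,"rx": 0,"ry": 0,"rz": 0}
    - {"tx": 0,"ty": 0,"tz": -1.5,"rx": 0,"ry": 0,"rz": 0}
    - {"tx": 0,"ty": 0,"tz": -4,"rx": 0,"ry": 0,"rz": 0}
    - {"tx": 0,"ty": 0,"tz": -7,"rx": 0,"ry": 0,"rz": 0}
    - {"tx": 0,"ty": 0,"tz": -10,"rx": 0,"ry": 0,"rz": 0}

```text
time: 8.27
position: [0.6007, -0.0101, 0.1764]
tool_rot: [0.022, 1.0, 0.001, -0.002]
ft_force: [0.7, -0.3, -0.1]
grip_width: 0.0005
```

Call:
send_rows:
  deltas:
    - {"tx": 0,"ty": 0,"tz": -2,"rx": 0,"ry": 0,"rz": 0}
    - {"tx": 0,"ty": 0,"tz": -4,"rx": 0,"ry": 0,"rz": 0}
    - {"tx": 0,"ty": 0,"tz": -4,"rx": 0,"ry": 0,"rz": 0}
    - {"tx": 0,"ty": 0,"tz": -4,"rx": 0,"ry": 0,"rz": 0}
    - {"tx": 0,"ty": 0,"tz": -4,"rx": 0,"ry": 0,"rz": 0}

```text
time: 8.68
position: [0.601, -0.0104, 0.2151]
tool_rot: [0.022, 1.0, 0.0, -0.001]
ft_force: [-0.0, -0.4, -0.3]
grip_width: 0.0003
```

```bash
python3 - <<'E'
from h import *
c=robot.camera("wrist"); cv2.imwrite("pics/w2.png",c["color"][:,:,::-1])
c=robot.camera("top"); cv2.imwrite("pics/top2.png",c["color"][:,:,::-1])
c=robot.camera("side"); cv2.imwrite("pics/s2.png",c["color"][:,:,::-1])
d=robot.tip_of("drawer","side");print(d[0], w2px(c,np.array([.4986,.0452,0])), w2px(c,np.array([.4386,.0469,0])))
print(robot.get_obs()["position"])
E
python3 - <<'E'
import cv2,numpy as np
a=cv2.imread("pics/top2.png")[110:310,150:390];b=cv2.imread("pics/s2.png")[150:300,180:420]
cv2.imwrite("pics/c2.png",np.vstack([cv2.resize(a,None,fx=1.6,fy=1.6),cv2.resize(b,None,fx=1.6,fy=1.6)]))
E
```

```text
{'xy': [243.4, 246.6], 'p': 0.85} [256.53256328 238.50851048] [242.18769471 246.43483244]
[ 0.60119093 -0.01073261  0.21466277]
```

View pics/w2.png

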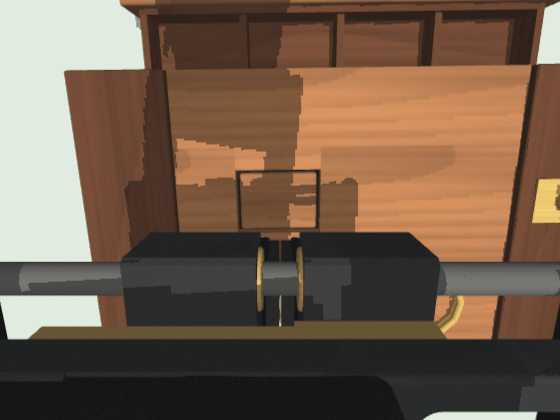

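View pics/c2.png

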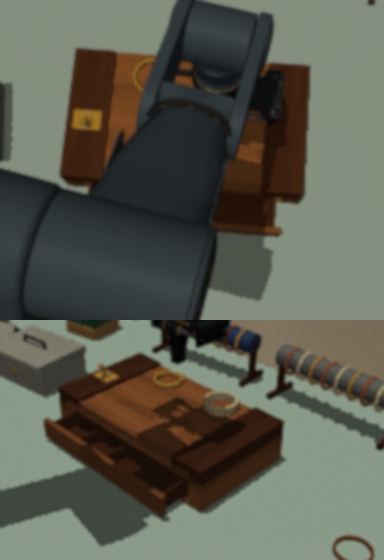

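The wrist and side views show the drawer open about 60 mm, with its front at side px (243,247). The toggle and bangles look unmoved. I'll let it settle and check the button's depth.

Call:
send_rows:
  deltas:
    - {"tx": 0,"ty": 0,"tz": -2,"rx": 0,"ry": 0,"rz": 0}
    - {"tx": 0,"ty": 0,"tz": -2,"rx": 0,"ry": 0,"rz": 0}
    - {"tx": 0,"ty": 0,"tz": -2,"rx": 0,"ry": 0,"rz": 0}
    - {"tx": 0,"ty": 0,"tz": -2,"rx": 0,"ry": 0,"rz": 0}
    - {"tx": 0,"ty": 0,"tz": -2,"rx": 0,"ry": 0,"rz": 0}

```text
time: 9.3
position: [0.6015, -0.0109, 0.2352]
tool_rot: [0.022, 1.0, 0.0, -0.001]
ft_force: [0.0, -0.5, -0.3]
grip_width: 0.0009
```

```bash
python3 - <<'E'
from h import *
from scipy.spatial.transform import Rotation as Ro
o=robot.get_obs(); c=robot.camera("wrist")
T=np.eye(4);T[:3,:3]=Ro.from_quat(o["tool_rot"]).as_matrix();T[:3,3]=o["position"]
Wi=np.linalg.inv(T@np.array(c["tool_from_camera"]))
cc=dict(intrinsics=c["intrinsics"],R=Wi[:3,:3],t=Wi[:3,3])
def h(x,y):
    u,v=w2px(cc,np.array([x,y,.084])).round().astype(int)
    z=c["z_map"][v-3:v+4,u-5:u+6]; return px2w(cc,u,v,np.median(z))[2]
print("button",h(.595,-.0127),h(.6,-.03),h(.6,.005),"strip",h(.595,.035),h(.6,-.06),h(.595,.05))
d=robot.camera("side");print(robot.tip_of("drawer","side")[0],o["ft_force"],o["time"])
robot.hand_in()
E
```

```text
button 0.08367336193875582 0.08371529596382538 0.08368852511933136 strip 0.0857395755173523 0.08561936156972472 0.08545492960994203
{'xy': [239.5, 244.6], 'p': 0.88} [ 0.03936901 -0.49822055 -0.28977106] 9.3
the job is handed in; nothing more can be done
```

The drawer sprang open by itself and stayed open, and I handed the job in at about 9.4 s. The hand-in reports no verdict.

**What I did:** With the fingers closed, I touched the strip about 8 mm from strip_start at about 3–5 N. I slid along it at 5–7 N until the fingertips dropped into the opening, right where the cameras had put the button. I pressed the button to its stop at about 10 N, let it come back up and lifted clear.

**Last checks:**
- **Drawer:** about 60 mm open in the wrist and side pictures. The network's mark for it moved 4 px between the two side pictures, taken about 0.6 s apart. I put that down to detector noise, but I didn't measure separately that the drawer was at rest.
- **Button:** back up, about 2 mm below the strip in the depth picture, which is its resting height.
- **Contact:** the wrist force was only sensor noise, with the fingers about 150 mm above the till.
- **Other things:** the toggle and both bangles on the till looked unmoved. I judged that by eye, and did not recheck the other things on the counter one by one.

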